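Close a pin badge in the desk badge press

ROBOT

A 6-joint arm with a two-finger parallel gripper is mounted at the origin on the work surface. World frame = base frame: x ahead of the robot, y to its left, z up, the work surface at z = 0. Lengths are in mm, angles in degrees, forces in N, time in s.
With the tool pointing down it reaches from about 350 to 775 mm from the base axis. Payload 7.3 kg.
Tool frame: the origin (TCP) lies on the centre line of the jaws, within the pads' length; the fingertips stand 17 mm ahead of it and the grasp point (between the pads) lies 2 mm behind it; z points along the fingers, x is the direction in which the jaws open and shut, and the axes are right-handed (so a half turn about z gives the same grasp; the last joint's range is limited). The gripper opens to 92 mm and grips with 3 to 60 N. Pads are 19 mm wide; open, the fingers measure 130 mm over their backs; the gripper's body (75 mm by 190 mm) begins 47 mm behind the grasp point.
Start: joints at [-83.595, 19.595, 87.324, -0, 73.075, -8.365], TCP at [133.872, -507.663, 243.741] pointing down, gripper open.
Joint ranges: [-145.02, 145.02], [-44.19, 115.74], [2.07, 154.8], [-57.11, 237.11], [16.16, 152.29], [-177.93, 177.93]. Speed limits (degrees/s): [147.25, 147.25, 180, 180, 180, 180].

INTERFACE

Orientations are given as a 3x3 rotation matrix whose columns are the frame's x, y, z axes.
In Python, from workcell import robot, eyes gives the robot as it stands.
- The arm moves only by the tool jog_arm, never from a script. Its argument "increments" is one flat list of numbers, 7 for each row, row after row: the shift along the world's x, y, z in m, then the turn, a rotation vector about the world's x, y, z in degrees, then the finger opening in m, from 0 to 0.0918. In form: [tx, ty, tz, ax, ay, az, fingers, tx, ty, tz, ax, ay, az, fingers, ...]. A call has 1 to 5 rows; each row is the pose to reach, as a shift and turn from the pose commanded when the call began; what a row does not reach only later rows make up. A row lasts 1/12 s, in which the tool goes at most 41.7 mm and 7.16 degrees, less where a joint would pass 70% of its speed; a pose out of reach is approached as far as the arm can. A call with a gripper value outside its range is refused whole. The fingers move at their own pace and stop on an object; "force" is the grip in N (left out, the last holds). Time passes only in rows, so rows that repeat a pose let the fingers close. It gives the time, the measured TCP pose, the force and the opening at its end, in the units of the state.
- robot.get_obs(): the state, without advancing time (a new reading comes with each control period).
- eyes.capture(name): name is "side" or "top"; returns a dict with "color" (420x560x3 uint8, blue, green, red), "fov_y" (degrees; the focal length in pixels is half the picture's height over the tangent of half this angle, whatever the lens; pixels are square), "cx", "cy" (the principal point, pixels), "dist" ([k1, k2, p1, p2, k3] as OpenCV has them; the pictures are not rectified), "origin" and "orientation" of the camera in the world. Camera axes: x right, y up, looking along -z (the intrinsics and any distortion apply to the point x, -y, -z); pixel columns grow to the right and rows downward; lengths in mm; the calibration is good to about 2 mm. A picture is of the moment at which its call begins. There is no depth.
- robot.sign_off(): hands the job in, once; it reports no verdict.
Trained networks look in a picture, given as the dict that the camera call returned (one of the last four; its "shot" number tells which), for a name from the list of things; names that differ only in an ending like _2 or _b are one class to them, and where a whole thing is asked for, a point or a joint stands for the part that bears it (a point fixed in the world has none). Each returns a list of dicts, best first, with "score" (0 to 1); they miss things now and then, are a little off and sometimes report something else, mostly with a low value. They report only what shows in the picture. A call takes as long as a camera call. They do not tell look-alikes from the thing itself.
- eyes.search_frame(query, picture): "bbox" ([left, top, width, height] in pixels, round what is visible of it).
- eyes.spot_point(query, picture): "position" ([column, row] in pixels: a listed point, or the origin of a listed thing).
The state is a dict: "time": time; "qpos": joint angles; "dq": joint speeds; "joint_torque": joint torques, N m; "ee_pos": TCP position; "ee_rot": TCP orientation; "contact_force": force on the tool from outside, world axes, zero at the start; "torque": the same for the moment, N m; "grip_width": opening from 0.0 (shut) to 1.0 (fully open).
Only numpy, scipy, OpenCV 4.12 (cv2) and the standard library are available. Lean on these libraries where they do the work, as an engineer would, in place of code of your own. Each camera call takes 0.05 s, during which the arm holds its last target.

TASK

A pin badge lies ready on the round sprung bed of the little badge press. Take the wide hand tamper by its handle, press it squarely down into the press until the bed is fully home and level, lean on it steadily with about 20 N (stay well under 35 N, or the badge cracks) for two seconds, then stand the tamper gently back upright on the middle of the cork coaster it came from, leaving the bed free to spring up. Leave everything else on the desk where it is.

Things in the scene. Friction and masses are not known exactly. Their poses are not given: they have to be found in the camera images.
- wide_tamper: the wide hand tamper, 0.25 to 0.47 kg, standing upright on its cork coaster: a solid aluminium disc 54 mm in diameter and 36 mm thick, with a plain upright round dark wooden handle 26 mm in diameter and 48 mm tall on its middle (84 mm tall in all). Origin: centre of its flat underside, z up along the handle. Gripped low on the handle, the fingertips may rest on the disc's top, 36 mm above the origin, which keeps the handle from slipping through the grip under load.
- coaster_wide: the wide tamper's flat round cork coaster, fixed, 96 mm in diameter and 5 mm thick, on the left or the right of the press; origin: centre of its underside on the desk. The tamper may start up to 11 mm off its middle.
- press: the badge press, fixed to the desk: grey base plate 130 x 110 x 14 mm (x, y, z) with an upright steel ring on its middle, 67 mm outside, rim 45 mm above the desk. The ring's bore is 59 mm in diameter (2.5 mm of play all round the wide tamper) and flares to 67 mm over its top 4 mm. Origin: centre of its underside on the desk, z up.
- mouth (a point): centre of the press ring's rim, 45 mm above the desk. In the ring lies the sprung bed, an aluminium plate 57 mm in diameter with the white badge in it. Its height is preset inside, differs each time and is not measured: when up its top face lies 2 to 14 mm below the rim, so fully home 12 to 24 mm below it.
- bed (a joint): how far the sprung round bed in the ring is pressed down, m: 0 = fully up, 0.010 = fully home on a hard stop.  The spring pushes back with about 3 N at the top and 8 N just before the stop, so any push above about 10 N has it on the stop.
- bed_tip (a joint): tip of the bed plate about the press's own x axis, rad, 0 = level, at most 0.12 either way; sprung at about 2.5 N m per rad, so a push at one edge or with a tilted tool tips it
- plate (a joint): the same about the plate's y axis
- small_tamper: bystander: a tamper of the same shape and height with a disc only 38 mm in diameter, on the other coaster, on the other side of the press; origin: centre of its underside
- mug: bystander: white mug, 80 mm in diameter, 92 mm tall, behind; origin: centre of its underside
- phone: bystander: black phone lying flat, 150 x 72 x 8 mm; origin: centre of its underside
- stapler: bystander: grey and black stapler, 130 x 34 x 42 mm; origin: centre of its underside
- tape_roll: bystander: clear roll of tape lying flat, 90 mm in diameter, 24 mm tall; origin: centre of its underside
Mind the look-alikes: they are no part of the job. What is shaped like the wide_tamper but blue or orange is not meant.

How it is judged:
By the outcome, as a careful person would: the job done as asked, in the order asked, and still so for the second after the job is handed in, with the robot touching nothing.
It also fails if it takes over 61 s, if anything falls off the work surface, if the arm or the gripper's body presses on something with over 40 N, if the wrist force passes 120 N, or if a joint passes its speed limit or range.

## Working session

There is one attempt and no reset: what is moved stays moved. The work goes in short steps, Python scripts to look and compute and a tool call to move; the robot and the scene stay as the last step left them, time stands still between calls to the robot, and variables do not carry over. Pictures are saved under pics/ and viewed, and the job is handed in when it is done.

Besides the shell and the picture viewer there is one more tool, called after "Emit:" in YAML: its name, and indented under it one key for each argument. jog_arm: Moves the arm, as the interface text tells. Its arguments: {"type":"object","properties":{"increments":{"type":"array","items":{"type":"number"}},"force":{"type":"number"}},"required":["increments"]}

```bash
ls; mkdir -p pics; cat > h.py <<'E'
import numpy as np, cv2
from workcell import robot, eyes
def K(p):
    f=p["color"].shape[0]/2/np.tan(np.radians(p["fov_y"])/2)
    return np.array([[f,0,p["cx"]],[0,f,p["cy"]],[0,0,1.]])
def ray(p,uv):
    n=cv2.undistortPoints(np.array([[uv]],float),K(p),np.array(p["dist"],float))[0,0]
    d=np.array(p["orientation"])@np.array([n[0],-n[1],-1.])
    return np.array(p["origin"],float),d/np.linalg.norm(d)
def onz(p,uv,z):
    o,d=ray(p,uv); return o+d*(z-o[2])/d[2]
def proj(p,X):
    X=np.atleast_2d(X).astype(float); c=(X-np.array(p["origin"]))@np.array(p["orientation"])
    c=c*[1,-1,-1]
    return cv2.projectPoints(c.reshape(-1,1,3),np.zeros(3),np.zeros(3),K(p),np.array(p["dist"],float))[0].reshape(-1,2)
def tri(a,ua,b,ub):
    o1,d1=ray(a,ua);o2,d2=ray(b,ub)
    t=np.linalg.lstsq(np.c_[d1,-d2],o2-o1,rcond=None)[0]
    p,q=o1+d1*t[0],o2+d2*t[1]
    return (p+q)/2,np.linalg.norm(p-q)
E
python3 - <<'E'
from h import *
P={}
for n in("top","side"):
    p=eyes.capture(n);P[n]=p
    cv2.imwrite(f"pics/{n}0.png",p["color"])
    print(n,p["origin"],np.round(p["orientation"],3).tolist(),p["fov_y"],p["cx"],p["cy"],p["dist"])
    for q in("wide_tamper","small_tamper","coaster_wide","press","mouth"):
        for r in eyes.spot_point(q,p)[:4]: print(n,q,np.round(r["position"],1),round(r["score"],2))
        if q!="mouth":
            for r in eyes.search_frame(q,p)[:4]: print("   box",q,np.round(r["bbox"],1),round(r["score"],2))
print(robot.get_obs())
E
```

```text
pics
top [427.19029051 -43.20435812 860.2211655 ] [[-0.028, 0.989, -0.143], [-0.999, -0.033, -0.027], [-0.032, 0.142, 0.989]] 54.719602901960805 279.43961680578116 213.7934722483529 [-0.11718941  0.          0.          0.          0.        ]
top wide_tamper [396.3 255.7] 0.82
top wide_tamper [438.6 217.3] 0.82
top wide_tamper [390.2 149.6] 0.81
top wide_tamper [382.9 202.3] 0.7
   box wide_tamper [377.4 134.5  28.1  26.7] 0.85
   box wide_tamper [370.5 186.9  28.9  26.8] 0.81
   box wide_tamper [424.6 162.   27.   26.3] 0.81
   box wide_tamper [249.4 193.5  27.5  28.4] 0.69
top small_tamper [161.9 239. ] 0.57
   box small_tamper [145.1 230.3  28.5  15.9] 0.78
top coaster_wide [383.9 202.7] 0.73
   box coaster_wide [362.7 182.8  43.1  43.9] 0.62
top press [264.1 207.4] 0.77
   box press [236.4 177.4  56.4  63. ] 0.74
top mouth [260.8 204. ] 0.57
side [391.93633087 787.9179467  913.14550236] [[-0.982, 0.142, -0.125], [-0.189, -0.704, 0.685], [0.009, 0.696, 0.718]] 45.86224631295252 279.6177599585419 207.91586219436667 [0.04523223 0.         0.         0.         0.        ]
side wide
[... 729 characters left out ...]
43615e-04,
        7.30737034e+01, -8.36421823e+00]), 'dq': array([-0.04057985, -0.07777049,  0.01811581,  0.06068616,  0.03426185,
       -0.02342848]), 'joint_torque': array([-1.50270902e-03, -4.31132555e+01, -2.44482940e+01,  7.12688430e-02,
        4.82665154e-02, -2.43791197e-05]), 'ee_pos': array([ 133.87029666, -507.65230666,  243.73117399]), 'ee_rot': array([[ 2.54927071e-01, -9.66960283e-01,  1.55739232e-05],
       [-9.66960279e-01, -2.54927071e-01, -8.39752804e-05],
       [ 8.51709755e-05,  6.34820710e-06, -9.99999996e-01]]), 'contact_force': array([ 0.02048014, -0.39092323,  0.07079011]), 'torque': array([-0.03705924, -0.03163517, -0.00479902]), 'grip_width': 0.9968346277663095}
```

```bash
python3 - <<'E'
import cv2
a=cv2.imread("pics/top0.png");b=cv2.imread("pics/side0.png")
cv2.imwrite("pics/c1.png",cv2.resize(a[110:290,130:460],None,fx=2.4,fy=2.4,interpolation=2))
cv2.imwrite("pics/c2.png",cv2.resize(b[90:350,190:400],None,fx=2.3,fy=2.3,interpolation=2))
E
```

```text
(no output)
```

View pics/c1.png

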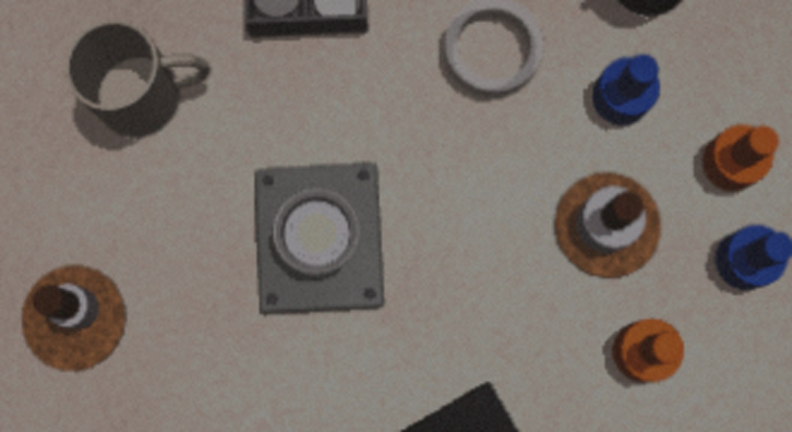

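View pics/c2.png

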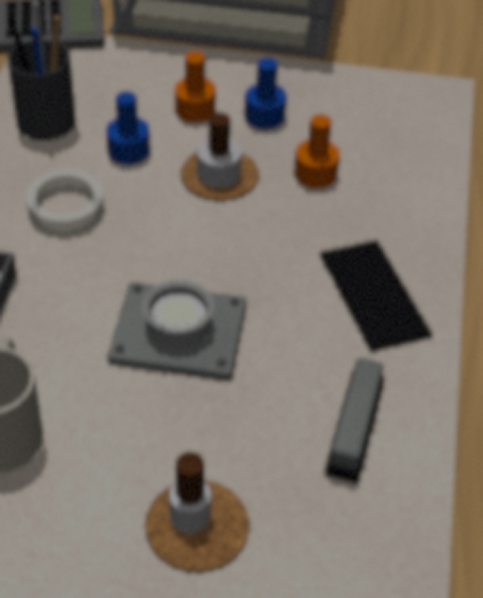

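View pics/top0.png

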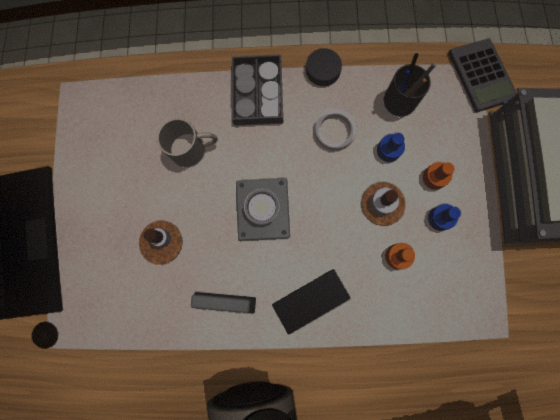

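View pics/side0.png

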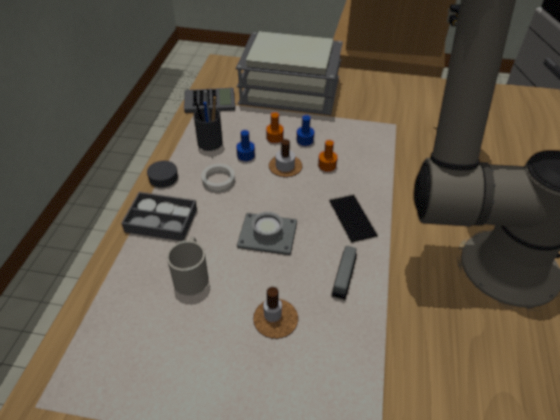

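Candidates (top image): plain aluminium and dark wood at (384,203) on the right coaster, and at (160,240) on the left coaster. The blue ones at (392,147) and (445,217) and the orange ones at (440,175) and (400,256) are decoys. The right one has the clearly wider disc, about 62 px against 45 px in the enlarged crop c1, so it is the wide tamper. Its nearest decoys, orange (400,256) and blue (392,147), limit how the jaws can be oriented.

Next I measure accurately.

```bash
cat > m.py <<'E'
from h import *
from scipy.optimize import least_squares
def circ(pts,r=None):
    f=(lambda v:np.hypot(*(pts-v[:2]).T)-(r if r else v[2]))
    s=least_squares(f,[*pts.mean(0),30],loss="soft_l1",f_scale=1.0)
    return s.x,np.median(abs(f(s.x)))
E
python3 - <<'E'
from m import *
for n in("top","side"):
    p=eyes.capture(n); im=p["color"]
    cv2.imwrite(f"pics/{n}_raw1.png",im)
    boxes={"top":{"tam":(355,175,60,55),"press":(228,170,68,78)},"side":{"tam":(260,130,50,52),"press":(232,205,70,55)}}[n]
    for k,(x,y,w,h) in boxes.items():
        c=cv2.resize(im[y:y+h,x:x+w],None,fx=9,fy=9,interpolation=cv2.INTER_CUBIC)
        c=np.clip(c*1.6,0,255).astype(np.uint8)
        for i in range(0,w,10): cv2.putText(c,str(x+i),(i*9,10),0,.35,(0,255,255),1);cv2.line(c,(i*9,0),(i*9,5),(0,255,255),1)
        for i in range(0,h,10): cv2.putText(c,str(y+i),(0,i*9+4),0,.35,(0,255,255),1)
        cv2.imwrite(f"pics/z_{n}_{k}.png",c)
E
```

```text
(no output)
```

View pics/z_top_tam.png

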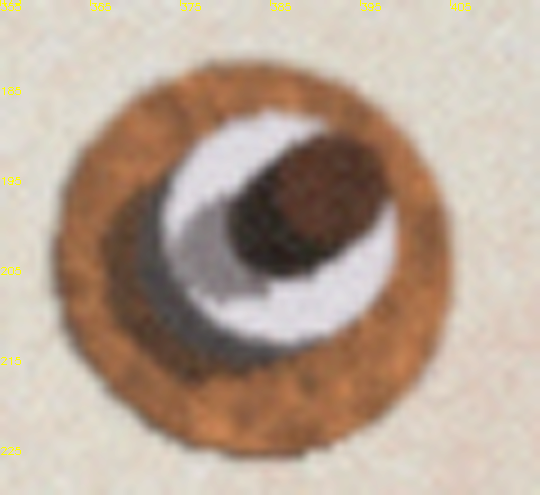

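View pics/z_top_press.png

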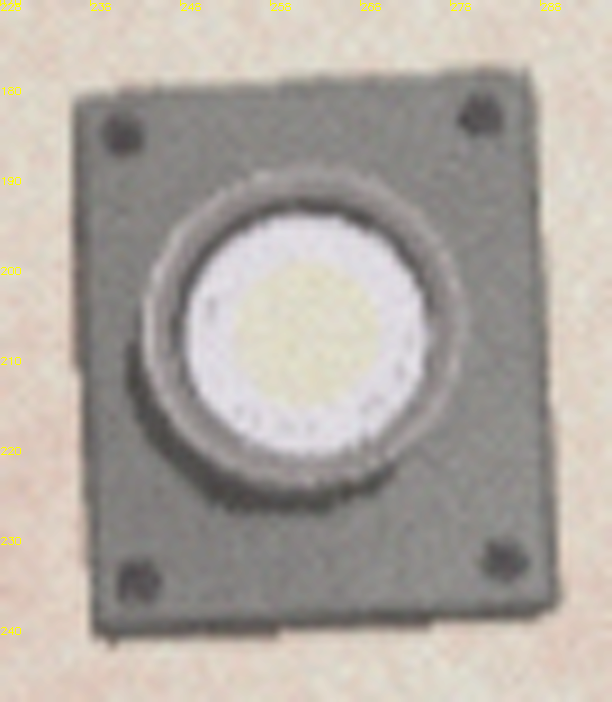

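View pics/z_side_tam.png

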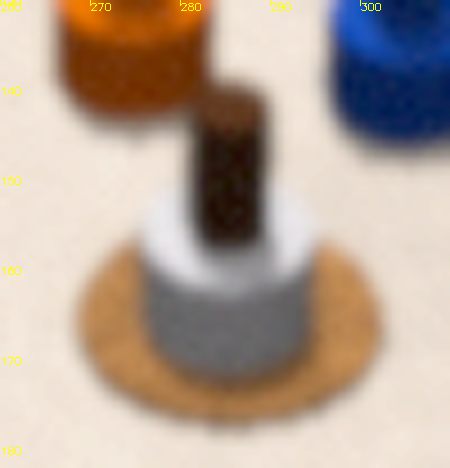

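View pics/z_side_press.png

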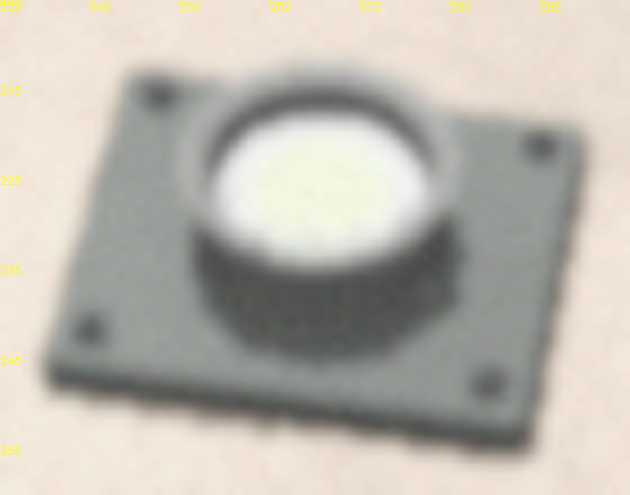

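```bash
cat > fit.py <<'E'
from m import *
def fitext(p,r,z,ext,x0,y0,f=9.0):
    """ext: dict L,R,T,B zoom-pixel extents -> centre xy at height z"""
    t=np.linspace(0,2*np.pi,181)
    def res(v):
        q=proj(p,np.c_[v[0]+r*np.cos(t),v[1]+r*np.sin(t),np.full(181,z)])
        e={"L":q[:,0].min(),"R":q[:,0].max(),"T":q[:,1].min(),"B":q[:,1].max()}
        g={"L":x0,"R":x0,"T":y0,"B":y0}
        return [e[k]-(g[k]+ (val+.5)/f-.5) for k,val in ext.items()]
    s=least_squares(res,[430,-150]);return s.x,np.array(s.fun)
E
python3 - <<'E'
from fit import *
T=eyes.capture("top");S=eyes.capture("side")
def go(nm,*a):
    c,r=fitext(*a);print(nm,np.round(c,1),np.round(r,2))
go("T rim",T,33.5,45,dict(L=145,R=467,T=168,B=490),228,170)
go("T disc",T,27,41,dict(L=162,R=398,T=110,B=345),355,175)
go("T coaster",T,48,5,dict(L=56,R=452,T=62,B=458),355,175)
go("T handletop",T,13,89,dict(L=277,R=388,T=133,B=245),355,175)
go("S rim",S,33.5,45,dict(L=187,R=463,T=68),232,205)
go("S disc",S,27,41,dict(L=143,R=315,B=292),260,130)
go("S disc0",S,27,5,dict(L=143,R=315,B=381),260,130)
go("S coaster",S,48,5,dict(L=78,R=382,B=424),260,130)
go("S handletop",S,13,89,dict(L=192,R=268,T=82),260,130)
# plate corners
for nm,p,pts,x0,y0 in (("T",T,[(75,97),(530,72),(557,607),(95,636)],228,170),("S",S,[(130,75),(583,135),(530,437),(48,370)],232,205)):
    c=np.array([onz(p,(x0+(a+.5)/9-.5,y0+(b+.5)/9-.5),14)[:2] for a,b in pts]);print(nm,"plate",c.mean(0).round(1),c.round(0).tolist())
# networks
for q in("mouth","wide_tamper","coaster_wide"):
    print(q,[ (np.round(tri(T,a["position"],S,b["position"])[0],0).tolist(),round(tri(T,a["position"],S,b["position"])[1],1)) for a in eyes.spot_point(q,T)[:5] for b in eyes.spot_point(q,S)[:5] if tri(T,a["position"],S,b["position"])[1]<8])
for n,u in (("orange",(400,256)),("blue",(391,150))): print(n,onz(T,u,30).round(0))
E
```

```text
T rim [562.1  15.3] [ 1.51 -1.5   1.71 -1.65]
T disc [ 567.4 -239.3] [ 0.05 -0.05  0.09 -0.09]
T coaster [ 566.2 -241.3] [-0.28  0.28 -0.14  0.13]
T handletop [ 567.1 -239.7] [-0.49  0.49 -0.39  0.38]
S rim [561.7  11.9] [ 1.18 -1.19  0.07]
S disc [ 566.9 -242.9] [-0.35  0.35 -0.01]
S disc0 [ 566.4 -243.6] [-0.16  0.16 -0.01]
S coaster [ 566.4 -245.2] [-0.37  0.37 -0.03]
S handletop [ 567.3 -242.2] [-0.67  0.67 -0.01]
T plate [562.   15.8] [[625.0, 71.0], [627.0, -37.0], [500.0, -39.0], [496.0, 68.0]]
S plate [561.9  15.7] [[627.0, -37.0], [500.0, -39.0], [496.0, 68.0], [623.0, 71.0]]
mouth [([563.0, 14.0, 49.0], np.float64(3.2))]
wide_tamper [([563.0, -237.0, 27.0], np.float64(3.1)), ([527.0, -362.0, 7.0], np.float64(5.0)), ([689.0, -265.0, -1.0], np.float64(7.0)), ([455.0, -267.0, 9.0], np.float64(6.5)), ([609.0, -347.0, 18.0], np.float64(2.6))]
coaster_wide [([568.0, -240.0, 2.0], np.float64(2.6))]
orange [ 452. -264.   30.]
blue [ 676. -261.   30.]
```

Measured positions, with both cameras agreeing to about 3 mm in y: tamper near (567, -241), coaster (566, -243), ring (562, 15.5). I'll approach with the jaws along y, so closing them centres the axis where the cameras disagree.

Emit:
jog_arm:
  increments: [0.029, 0.018, -0.005, 0, 0, -1, 0.06, 0.058, 0.036, -0.01, 0, 0, -2, 0.06, 0.087, 0.054, -0.015, 0, 0, -3, 0.06, 0.116, 0.072, -0.02, 0, 0, -4, 0.06, 0.145, 0.09, -0.025, 0, 0, -5, 0.06]
  force: 45

```text
time: 2.12
ee_pos: [280.0, -416.7, 218.6]
ee_rot: [[0.168, -0.986, 0.0], [-0.986, -0.168, -0.0], [0.0, -0.0, -1.0]]
contact_force: [1.0, -0.0, 0.5]
grip_width: 0.686
```

Emit:
jog_arm:
  increments: [0.029, 0.018, -0.005, 0, 0, -1, 0.06, 0.058, 0.036, -0.01, 0, 0, -2, 0.06, 0.087, 0.054, -0.015, 0, 0, -3, 0.06, 0.116, 0.072, -0.02, 0, 0, -4, 0.06, 0.145, 0.09, -0.025, 0, 0, -5, 0.06]

```text
time: 2.53
ee_pos: [425.2, -326.5, 193.6]
ee_rot: [[0.082, -0.997, 0.0], [-0.997, -0.082, -0.0], [0.0, -0.0, -1.0]]
contact_force: [0.3, -0.2, -0.4]
grip_width: 0.653
```

Emit:
jog_arm:
  increments: [0.029, 0.018, -0.005, 0, 0, -1, 0.06, 0.058, 0.036, -0.01, 0, 0, -2, 0.06, 0.087, 0.054, -0.015, 0, 0, -3, 0.06, 0.116, 0.072, -0.02, 0, 0, -4, 0.06, 0.143, 0.087, -0.025, 0, 0, -4.8, 0.06]

```text
time: 2.95
ee_pos: [568.4, -239.1, 168.5]
ee_rot: [[-0.001, -1.0, 0.0], [-1.0, 0.001, 0.0], [-0.0, -0.0, -1.0]]
contact_force: [0.5, -1.3, -0.6]
grip_width: 0.655
```

Emit:
jog_arm:
  increments: [0, 0, 0, 0, 0, 0, 0.06, 0, 0, 0, 0, 0, 0, 0.06, 0, 0, 0, 0, 0, 0, 0.06]

```text
time: 3.2
ee_pos: [566.4, -240.8, 168.5]
ee_rot: [[-0.0, -1.0, -0.001], [-1.0, 0.0, -0.0], [0.0, 0.001, -1.0]]
contact_force: [0.3, -1.0, 0.1]
grip_width: 0.655
```

Emit:
jog_arm:
  increments: [0, 0, -0.02, 0, 0, 0, 0.06, 0, 0, -0.045, 0, 0, 0, 0.06, 0, 0, -0.07, 0, 0, 0, 0.06, 0, 0, -0.09, 0, 0, 0, 0.06, 0, 0, -0.1, 0, 0, 0, 0.06]

```text
time: 3.62
ee_pos: [564.6, -241.3, 66.6]
ee_rot: [[-0.002, -1.0, -0.003], [-1.0, 0.002, 0.002], [-0.002, 0.003, -1.0]]
contact_force: [0.4, -0.1, 0.2]
grip_width: 0.652
```

```bash
cat > look.py <<'E'
from h import *
import sys
def zoom(n,x,y,w,h,out,f=7):
    p=eyes.capture(n); im=p["color"]
    c=np.clip(cv2.resize(im[y:y+h,x:x+w],None,fx=f,fy=f,interpolation=2)*1.6,0,255).astype(np.uint8)
    cv2.imwrite(out,c); return p
E
python3 - <<'E'
from look import *
a=zoom("top",350,160,75,80,"pics/a1.png");b=zoom("side",250,110,75,80,"pics/a2.png")
A=cv2.imread("pics/a1.png");B=cv2.imread("pics/a2.png");cv2.imwrite("pics/a.png",cv2.resize(np.hstack([A,B]),None,fx=.75,fy=.75))
o=robot.get_obs();print(o["time"],o["ee_pos"].round(1),o["contact_force"].round(2))
E
```

```text
3.7167 [ 565.2 -241.1   67.5] [-0.24  0.08  0.41]
```

View pics/a.png

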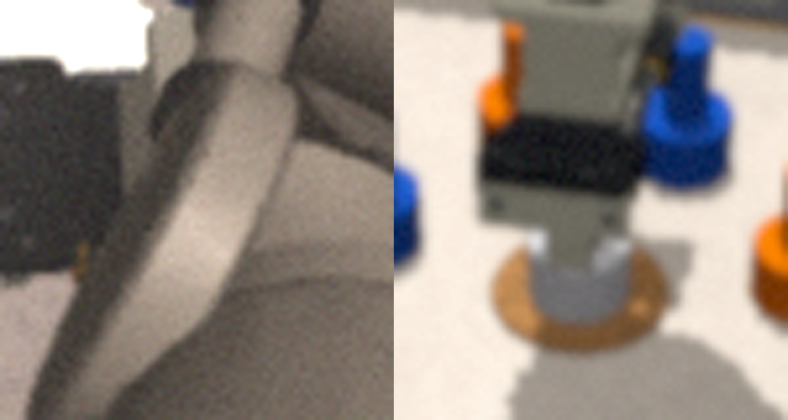

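The side view shows the near finger centred over the disc at crop (578,250). The top view is hidden by the arm. I'll lower to just above the disc top.

Emit:
jog_arm:
  increments: [0, 0, -0.004, 0, 0, 0, 0.06, 0, 0, -0.008, 0, 0, 0, 0.06, 0, 0, -0.0095, 0, 0, 0, 0.06, 0, 0, -0.0095, 0, 0, 0, 0.06]

```text
time: 4.05
ee_pos: [567.0, -240.8, 59.7]
ee_rot: [[-0.001, -1.0, 0.001], [-1.0, 0.001, -0.0], [0.0, -0.001, -1.0]]
contact_force: [-0.1, 0.7, 0.2]
grip_width: 0.655
```

Emit:
jog_arm:
  increments: [0, 0, -0.0005, 0, 0, 0, 0.06, 0, 0, -0.001, 0, 0, 0, 0.06, 0, 0, -0.001, 0, 0, 0, 0.06]

```text
time: 4.3
ee_pos: [567.0, -240.6, 58.5]
ee_rot: [[-0.0, -1.0, 0.0], [-1.0, 0.0, -0.0], [0.0, -0.0, -1.0]]
contact_force: [-0.6, 0.1, -0.4]
grip_width: 0.655
```

Emit:
jog_arm:
  increments: [0, 0, 0, 0, 0, 0, 0.02, 0, 0, 0, 0, 0, 0, 0.02, 0, 0, 0, 0, 0, 0, 0.02, 0, 0, 0, 0, 0, 0, 0.015, 0, 0, 0, 0, 0, 0, 0.015]
  force: 40

```text
time: 4.72
ee_pos: [566.9, -240.7, 58.3]
ee_rot: [[-0.001, -1.0, 0.0], [-1.0, 0.001, -0.0], [0.0, -0.0, -1.0]]
contact_force: [0.5, 0.3, 0.8]
grip_width: 0.34
```

Emit:
jog_arm:
  increments: [0, 0, 0, 0, 0, 0, 0.015, 0, 0, 0, 0, 0, 0, 0.015, 0, 0, 0, 0, 0, 0, 0.015]

```text
time: 4.97
ee_pos: [567.0, -241.1, 58.4]
ee_rot: [[-0.001, -1.0, 0.001], [-1.0, 0.001, -0.001], [0.001, -0.001, -1.0]]
contact_force: [0.2, -1.7, 0.7]
grip_width: 0.275
```

Emit:
jog_arm:
  increments: [0, 0, 0.005, 0, 0, 0, 0.015, 0, 0, 0.02, 0, 0, 0, 0.015, 0, 0, 0.04, 0, 0, 0, 0.015, 0, 0, 0.06, 0, 0, 0, 0.015, 0, 0, 0.06, 0, 0, 0, 0.015]

```text
time: 5.38
ee_pos: [568.4, -241.2, 121.8]
ee_rot: [[-0.0, -1.0, 0.005], [-1.0, 0.0, -0.003], [0.003, -0.005, -1.0]]
contact_force: [0.9, -0.5, -3.1]
grip_width: 0.277
```

Emit:
jog_arm:
  increments: [0, 0.015, 0, 0, 0, 0, 0.015, -0.001, 0.045, 0, 0, 0, 0, 0.015, -0.002, 0.075, 0, 0, 0, 0, 0.015, -0.003, 0.105, 0, 0, 0, 0, 0.015, -0.003, 0.135, 0, 0, 0, 0, 0.015]

```text
time: 5.8
ee_pos: [562.2, -103.3, 116.3]
ee_rot: [[-0.001, -1.0, -0.004], [-1.0, 0.001, 0.002], [-0.002, 0.004, -1.0]]
contact_force: [1.2, 0.1, -4.4]
grip_width: 0.277
```

Emit:
jog_arm:
  increments: [0, 0.03, 0, 0, 0, 0, 0.015, 0, 0.06, 0, 0, 0, 0, 0.015, -0.001, 0.09, 0, 0, 0, 0, 0.015, -0.002, 0.11, 0, 0, 0, 0, 0.015, -0.002, 0.121, 0, 0, 0, 0, 0.015]

```text
time: 6.22
ee_pos: [560.0, 18.7, 116.5]
ee_rot: [[0.002, -1.0, -0.004], [-1.0, -0.002, 0.001], [-0.001, 0.004, -1.0]]
contact_force: [0.0, 0.3, -4.0]
grip_width: 0.275
```

Emit:
jog_arm:
  increments: [0, 0, -0.01, 0, 0, 0, 0.015, 0, 0, -0.015, 0, 0, 0, 0.015, 0, 0, -0.015, 0, 0, 0, 0.015, 0, 0, -0.015, 0, 0, 0, 0.015, 0, 0, -0.015, 0, 0, 0, 0.015]

```text
time: 6.63
ee_pos: [561.9, 14.2, 103.0]
ee_rot: [[-0.002, -1.0, -0.0], [-1.0, 0.002, -0.0], [0.0, 0.0, -1.0]]
contact_force: [0.0, 0.5, -4.2]
grip_width: 0.275
```

```bash
python3 - <<'E'
from look import *
a=zoom("top",220,160,90,90,"pics/b1.png");b=zoom("side",225,160,85,100,"pics/b2.png",8)
cv2.imwrite("pics/b1f.png",a["color"])
o=robot.get_obs();print(o["time"],o["ee_pos"].round(1),o["contact_force"].round(2),o["torque"].round(2),o["grip_width"])
E
```

```text
6.7333 [562.1  14.5 103.4] [ 0.42 -0.31 -3.07] [0.02 0.02 0.03] 0.2744135586258689
```

View pics/b1.png

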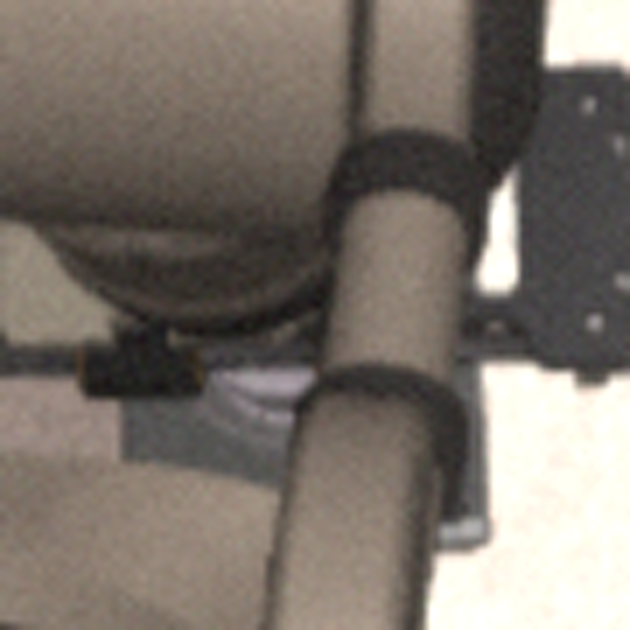

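View pics/b2.png

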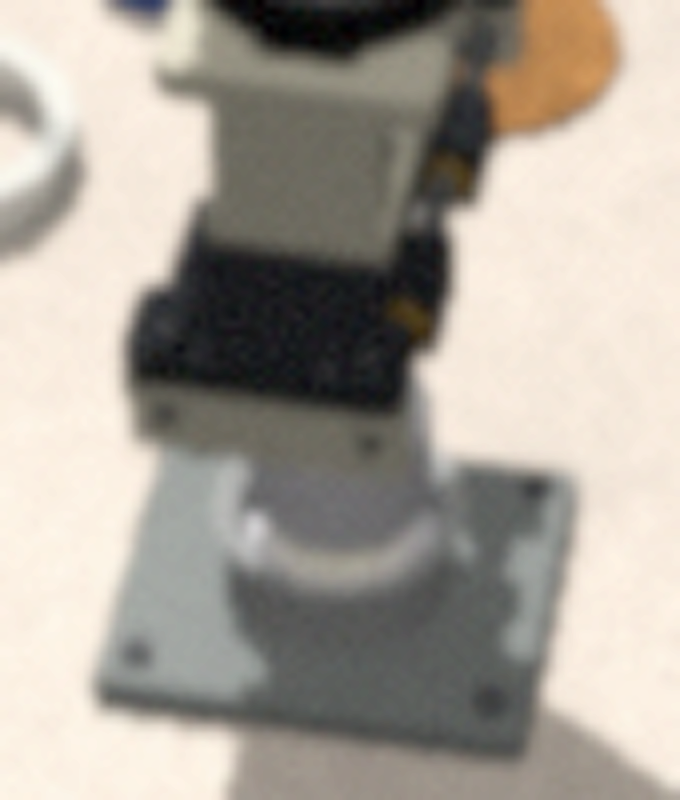

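```bash
cat > ov.py <<'E'
from look import *
def overlay(n,x,y,w,h,out,circs,f=8):
    p=eyes.capture(n); im=p["color"]
    c=np.clip(cv2.resize(im[y:y+h,x:x+w],None,fx=f,fy=f,interpolation=2)*1.6,0,255).astype(np.uint8)
    t=np.linspace(0,2*np.pi,181)
    for cx,cy,z,r,col in circs:
        q=proj(p,np.c_[cx+r*np.cos(t),cy+r*np.sin(t),np.full(181,z)])
        q=((q-[x,y]+.5)*f-.5).round().astype(np.int32)
        cv2.polylines(c,[q],True,col,1)
    cv2.imwrite(out,c)
E
python3 - <<'E'
from ov import *
o=robot.get_obs();e=o["ee_pos"];print(e.round(1))
overlay("side",235,190,65,75,"pics/ov1.png",[(562,15.2,45,33.5,(0,0,255)),(562,15.2,45,29.5,(0,0,255)),(e[0],e[1],e[2]-53.4,27,(0,200,0)),(e[0],e[1],e[2]-17.4,27,(0,200,0))])
E
```

```text
[562.1  14.5 103.4]
```

View pics/ov1.png

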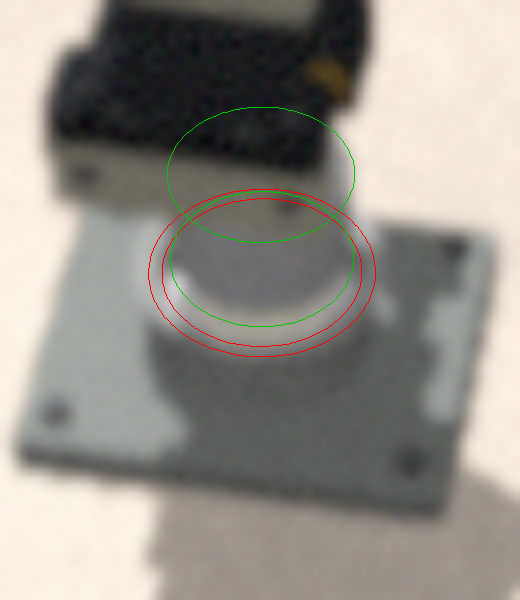

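```bash
python3 - <<'E'
from ov import *
a=cv2.imread("pics/side_raw1.png").astype(float).mean(2)
p=eyes.capture("side");b=p["color"].astype(float).mean(2)
print("rows 210..245 press before | now, cols 263-270 mean; tamper orig cols 281-288")
for r in range(212,245): print(r, round(a[r,263:271].mean()), round(b[r,263:271].mean()), "   ",r-60, round(a[r-60,281:289].mean()))
print(proj(p,[[562,44.7,45],[562,48.7,45],[562,41.5,50],[567,-240.9+27,5],[567,-240.9+27,41]]).round(1))
for rr in (222,224,226): print(rr,"before",a[rr,248:290].round().astype(int).tolist(),"\nnow",b[rr,248:290].round().astype(int).tolist())
print(proj(p,[[562+29.5,15.2,45],[562-29.5,15.2,45],[562+27,14.5,50],[562-27,14.5,50]]).round(1))
E
```

```text
rows 210..245 press before | now, cols 263-270 mean; tamper orig cols 281-288
212 123 57     152 24
213 109 62     153 25
214 92 62     154 27
215 72 61     155 32
216 66 62     156 43
217 89 64     157 65
218 122 67     158 86
219 142 68     159 100
220 149 68     160 106
221 150 69     161 102
222 150 69     162 87
223 149 69     163 73
224 149 70     164 66
225 149 69     165 65
226 149 69     166 65
227 149 70     167 66
228 149 77     168 65
229 149 88     169 64
230 148 96     170 62
231 145 98     171 58
232 137 92     172 56
233 121 81     173 62
234 96 68     174 72
235 68 58     175 76
236 53 54     176 80
237 51 54     177 102
238 51 55     178 126
239 52 55     179 138
240 52 55     180 141
241 54 56     181 141
242 54 58     182 142
243 57 58     183 141
244 64 58     184 142
[[264.6 232.6]
 [264.3 233.9]
 [264.9 230.2]
 [282.8 172.4]
 [283.  162.3]]
222 before [98, 98, 97, 102, 109, 108, 97, 82, 87, 117, 137, 147, 150, 151, 150, 149, 150, 149, 149, 150, 150, 150, 150, 150, 150, 151, 150, 148, 142, 127, 103, 91, 99, 109, 110, 103, 98, 97, 97, 95, 96, 92] 
now [102, 101, 
[... 317 characters left out ...]
 148, 134, 114, 108, 109, 107, 101, 96, 96, 96, 95, 96, 95] 
now [102, 102, 104, 109, 114, 113, 104, 99, 108, 106, 86, 72, 67, 68, 69, 68, 71, 70, 70, 69, 69, 71, 68, 67, 68, 68, 65, 65, 68, 75, 80, 73, 70, 72, 71, 64, 59, 58, 60, 60, 62, 60]
226 before [99, 97, 98, 100, 106, 108, 105, 111, 129, 143, 147, 151, 151, 150, 149, 149, 149, 149, 147, 150, 148, 149, 149, 148, 149, 149, 150, 150, 150, 149, 141, 126, 115, 108, 105, 97, 94, 95, 95, 96, 97, 96] 
now [102, 102, 103, 106, 110, 113, 110, 114, 129, 123, 104, 85, 76, 71, 70, 68, 70, 69, 69, 71, 69, 69, 68, 67, 68, 67, 71, 80, 88, 91, 89, 81, 76, 77, 80, 73, 66, 61, 58, 60, 62, 68]
[[255.1 221.6]
 [279.5 225.2]
 [256.1 220.1]
 [278.5 223.4]]
```

Side view: the tamper bottom sits just above the rim, concentric with it to within about 2 mm, which the flare covers. I'll go down in small steps and watch the forces.

Emit:
jog_arm:
  increments: [0, 0.0003, -0.002, 0, 0, 0, 0.015, 0, 0.0003, -0.004, 0, 0, 0, 0.015, 0, 0.0003, -0.006, 0, 0, 0, 0.015, 0, 0.0003, -0.006, 0, 0, 0, 0.015]

```text
time: 7.17
ee_pos: [561.5, 15.7, 96.7]
ee_rot: [[-0.0, -1.0, -0.001], [-1.0, 0.0, 0.0], [-0.0, 0.001, -1.0]]
contact_force: [-0.1, -1.2, -4.1]
grip_width: 0.275
```

Emit:
jog_arm:
  increments: [0, 0, -0.001, 0, 0, 0, 0.015, 0, 0, -0.002, 0, 0, 0, 0.015, 0, 0, -0.002, 0, 0, 0, 0.015]

```text
time: 7.42
ee_pos: [561.8, 15.7, 95.0]
ee_rot: [[-0.0, -1.0, -0.0], [-1.0, 0.0, -0.0], [0.0, 0.0, -1.0]]
contact_force: [-0.1, -1.0, -3.0]
grip_width: 0.275
```

Emit:
jog_arm:
  increments: [0, 0, -0.001, 0, 0, 0, 0.015, 0, 0, -0.002, 0, 0, 0, 0.015, 0, 0, -0.002, 0, 0, 0, 0.015]

```text
time: 7.67
ee_pos: [561.8, 15.7, 93.0]
ee_rot: [[-0.0, -1.0, -0.0], [-1.0, 0.0, -0.0], [0.0, 0.0, -1.0]]
contact_force: [-0.6, 0.1, -4.5]
grip_width: 0.276
```

Emit:
jog_arm:
  increments: [0, 0, -0.001, 0, 0, 0, 0.015, 0, 0, -0.002, 0, 0, 0, 0.015, 0, 0, -0.002, 0, 0, 0, 0.015]

```text
time: 7.92
ee_pos: [561.7, 15.7, 91.0]
ee_rot: [[-0.001, -1.0, -0.0], [-1.0, 0.001, -0.0], [0.0, 0.0, -1.0]]
contact_force: [-0.2, 0.6, -4.6]
grip_width: 0.275
```

Emit:
jog_arm:
  increments: [0, 0, -0.001, 0, 0, 0, 0.015, 0, 0, -0.002, 0, 0, 0, 0.015, 0, 0, -0.002, 0, 0, 0, 0.015]

```text
time: 8.17
ee_pos: [561.7, 15.6, 89.0]
ee_rot: [[-0.0, -1.0, -0.0], [-1.0, 0.0, -0.0], [0.0, 0.0, -1.0]]
contact_force: [0.4, 0.4, -3.9]
grip_width: 0.282
```

Emit:
jog_arm:
  increments: [0, 0, -0.001, 0, 0, 0, 0.015, 0, 0, -0.002, 0, 0, 0, 0.015, 0, 0, -0.002, 0, 0, 0, 0.015]

```text
time: 8.42
ee_pos: [561.7, 15.6, 87.0]
ee_rot: [[-0.0, -1.0, -0.0], [-1.0, 0.0, -0.0], [0.0, 0.0, -1.0]]
contact_force: [0.1, 0.2, -4.1]
grip_width: 0.281
```

```bash
python3 -c "
from h import *
o=robot.get_obs();print(o['time'],o['ee_pos'],o['contact_force'],o['torque'])"
```

```text
8.4167 [561.72520364  15.6485248   87.00089791] [ 0.117141    0.23412612 -4.09617578] [-0.00620085  0.03534124  0.05074741]
```

Emit:
jog_arm:
  increments: [0, 0, -0.001, 0, 0, 0, 0.015, 0, 0, -0.002, 0, 0, 0, 0.015, 0, 0, -0.002, 0, 0, 0, 0.015]

```text
time: 8.67
ee_pos: [562.0, 15.7, 85.3]
ee_rot: [[-0.0, -1.0, 0.0], [-1.0, 0.0, -0.0], [0.0, -0.0, -1.0]]
contact_force: [-0.5, -0.8, -0.9]
grip_width: 0.282
```

Emit:
jog_arm:
  increments: [0, 0, -0.001, 0, 0, 0, 0.015, 0, 0, -0.002, 0, 0, 0, 0.015, 0, 0, -0.002, 0, 0, 0, 0.015]

```text
time: 8.92
ee_pos: [562.0, 15.7, 83.4]
ee_rot: [[-0.0, -1.0, 0.0], [-1.0, 0.0, -0.0], [0.0, -0.0, -1.0]]
contact_force: [-1.0, -0.0, -0.2]
grip_width: 0.274
```

The bed was touched at about TCP z 86, with the 3–4 N expected of the spring. The stop should be near z 76.

Emit:
jog_arm:
  increments: [0, 0, -0.001, 0, 0, 0, 0.015, 0, 0, -0.002, 0, 0, 0, 0.015, 0, 0, -0.003, 0, 0, 0, 0.015, 0, 0, -0.003, 0, 0, 0, 0.015]

```text
time: 9.25
ee_pos: [562.0, 15.6, 80.3]
ee_rot: [[-0.001, -1.0, 0.0], [-1.0, 0.001, -0.0], [0.0, -0.0, -1.0]]
contact_force: [-0.9, -0.2, 1.8]
grip_width: 0.276
```

Emit:
jog_arm:
  increments: [0, 0, -0.0007, 0, 0, 0, 0.015, 0, 0, -0.0015, 0, 0, 0, 0.015, 0, 0, -0.002, 0, 0, 0, 0.015, 0, 0, -0.002, 0, 0, 0, 0.015]

```text
time: 9.58
ee_pos: [562.0, 15.6, 78.3]
ee_rot: [[-0.0, -1.0, 0.0], [-1.0, 0.0, -0.0], [0.0, -0.0, -1.0]]
contact_force: [-1.2, -0.1, 2.7]
grip_width: 0.275
```

```bash
python3 -c "
from h import *
o=robot.get_obs();print(o['time'],o['ee_pos'],o['ee_rot'].round(4),o['contact_force'],o['torque'])"
```

```text
9.5833 [561.99615782  15.64604295  78.29035   ] [[-5.e-04 -1.e+00  3.e-04]
 [-1.e+00  5.e-04 -1.e-04]
 [ 1.e-04 -3.e-04 -1.e+00]] [-1.17925886 -0.10065612  2.65402646] [0.0579772  0.19260511 0.00747373]
```

A small steady sideways force of -1.2 N in x suggests light wall contact on the +x side. I'll ease 0.8 mm toward -x while going on.

Emit:
jog_arm:
  increments: [-0.0004, 0, 0, 0, 0, 0, 0.015, -0.0008, 0, 0, 0, 0, 0, 0.015, -0.0008, 0, 0, 0, 0, 0, 0.015]

```text
time: 9.83
ee_pos: [561.8, 15.6, 78.6]
ee_rot: [[-0.001, -1.0, 0.002], [-1.0, 0.001, -0.0], [0.0, -0.002, -1.0]]
contact_force: [0.8, 1.0, 1.5]
grip_width: 0.276
```

```bash
python3 -c "
from h import *
o=robot.get_obs();print(o['time'],o['ee_pos'],o['contact_force'],o['torque'])"
```

```text
9.8333 [561.75691235  15.611711    78.59097151] [0.76985038 0.95782396 1.5072138 ] [ 0.12709488 -0.32457131  0.01228286]
```

Emit:
jog_arm:
  increments: [0, 0, 0, 0, 0, 0, 0.015, 0, 0, 0, 0, 0, 0, 0.015]

```text
time: 10.0
ee_pos: [561.7, 15.6, 78.5]
ee_rot: [[-0.001, -1.0, 0.002], [-1.0, 0.001, -0.0], [0.0, -0.002, -1.0]]
contact_force: [1.6, 0.8, 1.5]
grip_width: 0.275
```

```bash
python3 -c "
from h import *
for i in range(3):
  o=robot.get_obs();print(o['time'],o['ee_pos'],o['contact_force'],o['torque'],o['ee_rot'][:,2].round(4)); eyes.capture('top')"
```

```text
10.0 [561.70702128  15.63359182  78.53747649] [1.60413873 0.75327635 1.47622365] [ 0.1166109  -0.44741448  0.02685282] [ 1.6e-03 -2.0e-04 -1.0e+00]
10.05 [561.64948651  15.61694449  78.49774134] [2.83623603 0.89122158 1.98293477] [ 0.13315521 -0.48600175 -0.05215068] [ 1.4e-03 -2.0e-04 -1.0e+00]
10.1 [561.66735911  15.61949458  78.49012765] [2.0351983  0.81890791 2.5260972 ] [ 0.13495029 -0.58316005  0.05774476] [ 1.5e-03 -2.0e-04 -1.0e+00]
```

The force grows as if the disc is stuck to the bed by friction rather than touching a wall. I'll undo most of that shift and keep pressing straight down.

Emit:
jog_arm:
  increments: [0.0005, 0, -0.0004, 0, 0, 0, 0.015, 0.0005, 0, -0.0008, 0, 0, 0, 0.015, 0.0005, 0, -0.0008, 0, 0, 0, 0.015]

```text
time: 10.4
ee_pos: [561.7, 15.6, 77.4]
ee_rot: [[-0.001, -1.0, 0.0], [-1.0, 0.001, -0.0], [0.0, -0.0, -1.0]]
contact_force: [2.4, -0.2, 2.5]
grip_width: 0.278
```

Emit:
jog_arm:
  increments: [0, 0, -0.0005, 0, 0, 0, 0.015, 0, 0, -0.0008, 0, 0, 0, 0.015, 0, 0, -0.0008, 0, 0, 0, 0.015]

```text
time: 10.65
ee_pos: [561.7, 15.6, 76.7]
ee_rot: [[-0.001, -1.0, 0.0], [-1.0, 0.001, -0.0], [0.0, -0.0, -1.0]]
contact_force: [1.9, 0.4, 4.4]
grip_width: 0.275
```

```bash
python3 -c "
from h import *
for i in range(1):
  o=robot.get_obs();print(o['time'],o['ee_pos'],o['contact_force'],o['torque'],o['ee_rot'][:,2].round(4))"
```

```text
10.65 [561.72166775  15.60885487  76.68723103] [1.87914186 0.43445962 4.387008  ] [ 0.09019126 -0.52651322  0.01885   ] [ 4.e-04 -1.e-04 -1.e+00]
```

Emit:
jog_arm:
  increments: [0.0004, 0, 0, 0, 0, 0, 0.015, 0.0008, 0, 0, 0, 0, 0, 0.015, 0.0008, 0, 0, 0, 0, 0, 0.015, 0.0008, 0, 0, 0, 0, 0, 0.015]

```text
time: 10.98
ee_pos: [562.0, 15.6, 76.5]
ee_rot: [[-0.0, -1.0, -0.001], [-1.0, 0.0, -0.0], [0.0, 0.001, -1.0]]
contact_force: [1.1, -0.7, 2.2]
grip_width: 0.276
```

```bash
python3 - <<'E'
from ov import *
for i in range(1):
  o=robot.get_obs();print(o['time'],o['ee_pos'],o['contact_force'],o['torque'],o['ee_rot'][:,2].round(4))
overlay("side",235,185,65,75,"pics/d1.png",[])
E
```

```text
10.9833 [561.95454176  15.61692339  76.47146119] [ 1.13322406 -0.70936695  2.21447196] [ 0.02774989 -0.02441017  0.00307826] [-1.1e-03 -1.0e-04 -1.0e+00]
```

View pics/d1.png

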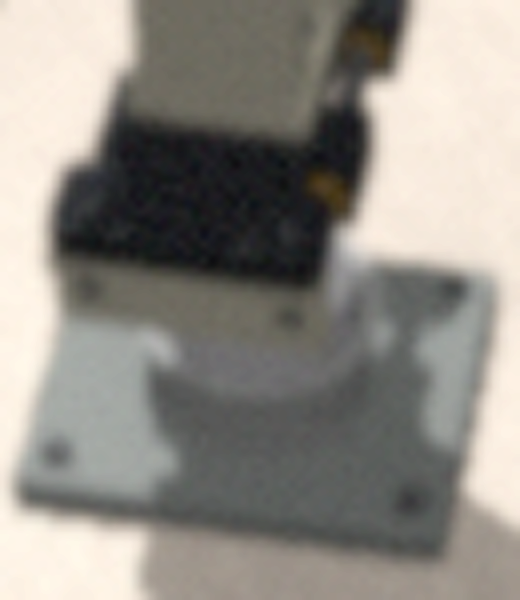

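Emit:
jog_arm:
  increments: [0, 0, -0.0003, 0, 0, 0, 0.015, 0, 0, -0.0006, 0, 0, 0, 0.015, 0, 0, -0.0006, 0, 0, 0, 0.015]

```text
time: 11.28
ee_pos: [562.0, 15.6, 75.9]
ee_rot: [[-0.001, -1.0, -0.001], [-1.0, 0.001, -0.0], [0.0, 0.001, -1.0]]
contact_force: [-1.8, 0.5, 3.3]
grip_width: 0.278
```

Emit:
jog_arm:
  increments: [0, 0, -0.0003, 0, 0, 0, 0.015, 0, 0, -0.0005, 0, 0, 0, 0.015, 0, 0, -0.0005, 0, 0, 0, 0.015]

```text
time: 11.53
ee_pos: [562.1, 15.6, 75.4]
ee_rot: [[-0.0, -1.0, -0.001], [-1.0, 0.0, -0.0], [0.0, 0.001, -1.0]]
contact_force: [-1.3, -0.1, 3.6]
grip_width: 0.28
```

```bash
python3 -c "
from h import *
o=robot.get_obs();print(o['time'],o['ee_pos'],o['contact_force'],o['torque'],o['ee_rot'][:,2].round(4))"
```

```text
11.5333 [562.08309691  15.64218397  75.43290284] [-1.30675029 -0.0980467   3.62683367] [-0.07927756  0.26695924  0.0529224 ] [-7.e-04 -1.e-04 -1.e+00]
```

Emit:
jog_arm:
  increments: [-0.0002, 0, -0.0003, 0, 0, 0, 0.015, -0.0002, 0, -0.0005, 0, 0, 0, 0.015, -0.0002, 0, -0.0005, 0, 0, 0, 0.015]

```text
time: 11.78
ee_pos: [562.1, 15.6, 75.2]
ee_rot: [[-0.0, -1.0, -0.0], [-1.0, 0.0, -0.0], [0.0, 0.0, -1.0]]
contact_force: [-1.4, 0.2, 6.5]
grip_width: 0.278
```

Emit:
jog_arm:
  increments: [0, 0, -0.0002, 0, 0, 0, 0.015, 0, 0, -0.0004, 0, 0, 0, 0.015, 0, 0, -0.0004, 0, 0, 0, 0.015]

```text
time: 12.03
ee_pos: [562.1, 15.6, 75.2]
ee_rot: [[-0.0, -1.0, 0.0], [-1.0, 0.0, -0.0], [0.0, -0.0, -1.0]]
contact_force: [-1.7, -0.9, 8.2]
grip_width: 0.275
```

```bash
python3 -c "
from h import *
o=robot.get_obs();print(o['time'],o['ee_pos'],o['contact_force'],o['torque'],o['ee_rot'][:,2].round(4))"
```

```text
12.0333 [562.12188123  15.62261816  75.19382855] [-1.69170427 -0.90722939  8.20009444] [-0.0341749   0.51934271 -0.0132138 ] [ 1.e-04 -1.e-04 -1.e+00]
```

Emit:
jog_arm:
  increments: [-0.0002, 0, -0.0002, 0, 0, 0, 0.015, -0.0004, 0, -0.0004, 0, 0, 0, 0.015, -0.0004, 0, -0.0004, 0, 0, 0, 0.015]

```text
time: 12.28
ee_pos: [562.0, 15.6, 75.2]
ee_rot: [[-0.0, -1.0, 0.001], [-1.0, 0.0, -0.0], [0.0, -0.001, -1.0]]
contact_force: [-2.0, 0.4, 10.6]
grip_width: 0.277
```

```bash
python3 -c "
from h import *
o=robot.get_obs();print(o['time'],o['ee_pos'],o['contact_force'],o['torque'],o['ee_rot'][:,2].round(4))"
```

```text
12.2833 [562.04620277  15.64590792  75.15493756] [-1.97071321  0.36053007 10.57161517] [-0.01805087  0.49378044 -0.02764841] [ 1.1e-03 -2.0e-04 -1.0e+00]
```

Emit:
jog_arm:
  increments: [-0.0002, 0, -0.0002, 0, 0, 0, 0.015, -0.0004, 0, -0.0004, 0, 0, 0, 0.015, -0.0004, 0, -0.0006, 0, 0, 0, 0.015]

```text
time: 12.53
ee_pos: [562.0, 15.6, 75.1]
ee_rot: [[-0.0, -1.0, 0.002], [-1.0, 0.0, -0.0], [0.0, -0.002, -1.0]]
contact_force: [-3.3, 1.1, 14.9]
grip_width: 0.277
```

```bash
python3 -c "
from h import *
o=robot.get_obs();print(o['time'],o['ee_pos'],o['contact_force'],o['torque'],o['ee_rot'][:,2].round(4))"
```

```text
12.5333 [562.0349946   15.6241509   75.06497501] [-3.31036522  1.0776387  14.93114371] [ 0.071772    0.6071557  -0.04643568] [ 2.1e-03 -3.0e-04 -1.0e+00]
```

Push is about 19 N (reading 14.9 plus about 4 N of tamper weight). I'll hold it here, watching the force.

Emit:
jog_arm:
  increments: [0, 0, 0, 0, 0, 0, 0.015, 0, 0, 0, 0, 0, 0, 0.015, 0, 0, 0, 0, 0, 0, 0.015, 0, 0, 0, 0, 0, 0, 0.015, 0, 0, 0, 0, 0, 0, 0.015]

```text
time: 12.95
ee_pos: [562.0, 15.6, 75.1]
ee_rot: [[-0.0, -1.0, 0.002], [-1.0, 0.0, -0.0], [0.0, -0.002, -1.0]]
contact_force: [-2.6, 0.3, 12.1]
grip_width: 0.278
```

```bash
python3 -c "
from h import *
o=robot.get_obs();print(o['time'],o['ee_pos'],o['contact_force'],o['torque'],o['ee_rot'][:,2].round(4))"
```

```text
12.95 [562.0126935   15.6409659   75.08404775] [-2.59317905  0.32782939 12.05758187] [ 0.02631143  0.54068557 -0.00857593] [ 2.1e-03 -3.0e-04 -1.0e+00]
```

Emit:
jog_arm:
  increments: [0.0002, 0, -0.0002, 0, 0, 0, 0.015, 0.0004, 0, -0.0005, 0, 0, 0, 0.015, 0.0004, 0, -0.0005, 0, 0, 0, 0.015, 0.0004, 0, -0.0005, 0, 0, 0, 0.015]

```text
time: 13.28
ee_pos: [562.2, 15.6, 75.0]
ee_rot: [[-0.0, -1.0, 0.002], [-1.0, 0.0, -0.0], [0.0, -0.002, -1.0]]
contact_force: [-5.1, 0.6, 17.5]
grip_width: 0.275
```

```bash
python3 -c "
from h import *
o=robot.get_obs();print(o['time'],o['ee_pos'],o['contact_force'],o['torque'],o['ee_rot'][:,2].round(4))"
```

```text
13.2833 [562.16895466  15.63532202  75.02099263] [-5.1186426   0.60120173 17.49434239] [0.06662481 1.02563441 0.06794862] [ 1.7e-03 -3.0e-04 -1.0e+00]
```

Emit:
jog_arm:
  increments: [-0.0004, 0, 0, 0, 0, 0, 0.015, -0.0007, 0, 0, 0, 0, 0, 0.015, -0.0007, 0, 0, 0, 0, 0, 0.015, -0.0007, 0, 0, 0, 0, 0, 0.015]

```text
time: 13.62
ee_pos: [562.0, 15.6, 75.0]
ee_rot: [[-0.0, -1.0, 0.003], [-1.0, 0.0, -0.0], [0.0, -0.003, -1.0]]
contact_force: [-3.4, -0.2, 16.2]
grip_width: 0.278
```

```bash
python3 -c "
from h import *
o=robot.get_obs();print(o['time'],o['ee_pos'],o['contact_force'],o['torque'],o['ee_rot'][:,2].round(4))"
```

```text
13.6167 [561.95853002  15.64322207  74.99508688] [-3.42085834 -0.21782176 16.22921259] [0.08471491 0.59556049 0.07912103] [ 2.9e-03 -3.0e-04 -1.0e+00]
```

Push is about 20 N. I'll hold this for over two seconds.

Emit:
jog_arm:
  increments: [-0.0002, 0, 0, 0, 0, 0, 0.015, -0.0003, 0, 0, 0, 0, 0, 0.015, -0.0003, 0, 0, 0, 0, 0, 0.015, -0.0003, 0, 0, 0, 0, 0, 0.015, -0.0003, 0, 0, 0, 0, 0, 0.015]

```text
time: 14.03
ee_pos: [561.9, 15.6, 75.0]
ee_rot: [[-0.001, -1.0, 0.003], [-1.0, 0.001, -0.0], [0.0, -0.003, -1.0]]
contact_force: [-2.4, 0.2, 15.8]
grip_width: 0.278
```

Emit:
jog_arm:
  increments: [0, 0, 0, 0, 0, 0, 0.015, 0, 0, 0, 0, 0, 0, 0.015, 0, 0, 0, 0, 0, 0, 0.015, 0, 0, 0, 0, 0, 0, 0.015, 0, 0, 0, 0, 0, 0, 0.015]

```text
time: 14.45
ee_pos: [561.9, 15.6, 75.1]
ee_rot: [[-0.0, -1.0, 0.004], [-1.0, 0.0, -0.0], [0.0, -0.004, -1.0]]
contact_force: [-1.2, 0.1, 16.1]
grip_width: 0.277
```

Emit:
jog_arm:
  increments: [0, 0, 0, 0, 0, 0, 0.015, 0, 0, 0, 0, 0, 0, 0.015, 0, 0, 0, 0, 0, 0, 0.015, 0, 0, 0, 0, 0, 0, 0.015, 0, 0, 0, 0, 0, 0, 0.015]

```text
time: 14.87
ee_pos: [561.9, 15.6, 75.0]
ee_rot: [[-0.0, -1.0, 0.003], [-1.0, 0.0, -0.0], [0.0, -0.003, -1.0]]
contact_force: [-2.0, 0.7, 14.8]
grip_width: 0.278
```

```bash
python3 - <<'E'
from ov import *
o=robot.get_obs();print(o['time'],o['ee_pos'],o['contact_force'],o['torque'],o['ee_rot'][:,2].round(4))
overlay("side",235,185,65,75,"pics/d2.png",[])
E
```

```text
14.8667 [561.90946329  15.63966614  75.03721765] [-2.01425216  0.73813211 14.8400066 ] [0.07101373 0.54337562 0.00460218] [ 3.5e-03 -3.0e-04 -1.0e+00]
```

View pics/d2.png

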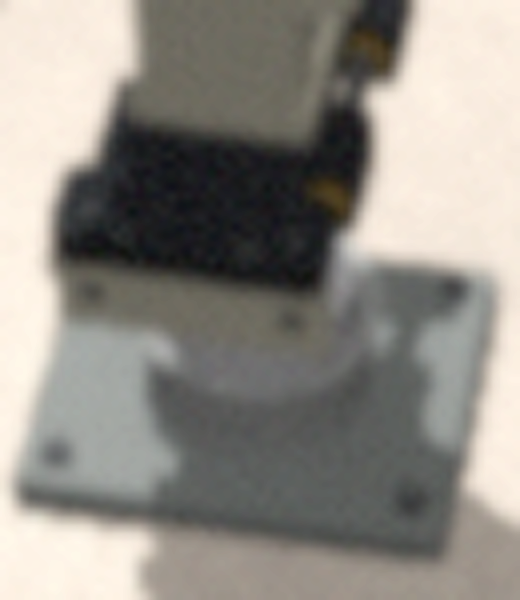

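Holding steady at about 19–20 N with the bed on its stop. The tool leans 0.2°, so I'll take that out and hold longer.

Emit:
jog_arm:
  increments: [0, 0, 0, 0, 0.1, 0, 0.015, 0, 0, -0.0001, 0, 0.2, 0, 0.015, 0, 0, -0.0001, 0, 0.2, 0, 0.015, 0, 0, -0.0001, 0, 0.2, 0, 0.015, 0, 0, -0.0001, 0, 0.2, 0, 0.015]

```text
time: 15.33
ee_pos: [562.1, 15.6, 75.0]
ee_rot: [[-0.0, -1.0, 0.0], [-1.0, 0.0, -0.0], [0.0, -0.0, -1.0]]
contact_force: [-1.2, 0.7, 16.3]
grip_width: 0.274
```

```bash
python3 -c "
from h import *
o=robot.get_obs();print(o['time'],o['ee_pos'],o['contact_force'],o['torque'],o['ee_rot'][:,2].round(4))"
```

```text
15.3333 [562.06120494  15.6466909   75.02357675] [-1.19008434  0.72279616 16.33960909] [0.08183008 0.38773372 0.01684298] [ 3.e-04 -3.e-04 -1.e+00]
```

Now level to 0.02°, with about 20 N. I'll hold for 2.5 s more.

Emit:
jog_arm:
  increments: [0, 0, 0, 0, 0, 0, 0.015, 0, 0, 0, 0, 0, 0, 0.015, 0, 0, 0, 0, 0, 0, 0.015, 0, 0, 0, 0, 0, 0, 0.015, 0, 0, 0, 0, 0, 0, 0.015]

```text
time: 15.75
ee_pos: [562.1, 15.6, 75.0]
ee_rot: [[-0.0, -1.0, 0.0], [-1.0, 0.0, -0.0], [0.0, -0.0, -1.0]]
contact_force: [-1.4, -0.0, 15.9]
grip_width: 0.279
```

Emit:
jog_arm:
  increments: [0, 0, 0, 0, 0, 0, 0.015, 0, 0, 0, 0, 0, 0, 0.015, 0, 0, 0, 0, 0, 0, 0.015, 0, 0, 0, 0, 0, 0, 0.015, 0, 0, 0, 0, 0, 0, 0.015]

```text
time: 16.17
ee_pos: [562.1, 15.6, 75.0]
ee_rot: [[-0.0, -1.0, 0.0], [-1.0, 0.0, -0.0], [0.0, -0.0, -1.0]]
contact_force: [-1.5, 0.8, 15.8]
grip_width: 0.275
```

Emit:
jog_arm:
  increments: [0, 0, 0, 0, 0, 0, 0.015, 0, 0, 0, 0, 0, 0, 0.015, 0, 0, 0, 0, 0, 0, 0.015, 0, 0, 0, 0, 0, 0, 0.015, 0, 0, 0, 0, 0, 0, 0.015]

```text
time: 16.58
ee_pos: [562.1, 15.6, 75.0]
ee_rot: [[-0.001, -1.0, 0.0], [-1.0, 0.001, -0.0], [0.0, -0.0, -1.0]]
contact_force: [-1.6, 1.4, 15.3]
grip_width: 0.276
```

Emit:
jog_arm:
  increments: [0, 0, 0, 0, 0, 0, 0.015, 0, 0, 0, 0, 0, 0, 0.015, 0, 0, 0, 0, 0, 0, 0.015, 0, 0, 0, 0, 0, 0, 0.015, 0, 0, 0, 0, 0, 0, 0.015]

```text
time: 17.0
ee_pos: [562.1, 15.6, 75.0]
ee_rot: [[-0.0, -1.0, 0.0], [-1.0, 0.0, -0.0], [0.0, -0.0, -1.0]]
contact_force: [-2.4, -0.1, 16.8]
grip_width: 0.275
```

Emit:
jog_arm:
  increments: [0, 0, 0, 0, 0, 0, 0.015, 0, 0, 0, 0, 0, 0, 0.015, 0, 0, 0, 0, 0, 0, 0.015, 0, 0, 0, 0, 0, 0, 0.015, 0, 0, 0, 0, 0, 0, 0.015]

```text
time: 17.42
ee_pos: [562.1, 15.6, 75.0]
ee_rot: [[-0.0, -1.0, 0.0], [-1.0, 0.0, -0.0], [0.0, -0.0, -1.0]]
contact_force: [-1.9, 1.9, 16.2]
grip_width: 0.278
```

Emit:
jog_arm:
  increments: [0, 0, 0, 0, 0, 0, 0.015, 0, 0, 0, 0, 0, 0, 0.015, 0, 0, 0, 0, 0, 0, 0.015, 0, 0, 0, 0, 0, 0, 0.015, 0, 0, 0, 0, 0, 0, 0.015]

```text
time: 17.83
ee_pos: [562.1, 15.6, 75.1]
ee_rot: [[-0.001, -1.0, 0.0], [-1.0, 0.001, -0.0], [0.0, -0.0, -1.0]]
contact_force: [-2.5, -0.0, 16.0]
grip_width: 0.276
```

Held for over 4 s at 19–20 N. Now I lift straight out, slowly at first.

Emit:
jog_arm:
  increments: [0.0003, 0, 0.002, 0, 0, 0, 0.015, 0.0006, 0, 0.004, 0, -0.1, 0, 0.015, 0.001, 0, 0.008, 0, -0.2, 0, 0.015, 0.001, 0, 0.014, 0, -0.2, 0, 0.015, 0.001, 0, 0.02, 0, -0.2, 0, 0.015]

```text
time: 18.25
ee_pos: [560.9, 15.7, 92.5]
ee_rot: [[-0.0, -1.0, -0.003], [-1.0, 0.0, 0.0], [-0.0, 0.003, -1.0]]
contact_force: [-0.3, 0.0, -3.4]
grip_width: 0.276
```

Emit:
jog_arm:
  increments: [0, 0, 0.01, 0, 0, 0, 0.015, 0, 0, 0.025, 0, 0, 0, 0.015, 0, 0, 0.045, 0, 0, 0, 0.015, 0, 0, 0.045, 0, 0, 0, 0.015]

```text
time: 18.58
ee_pos: [563.3, 15.5, 141.5]
ee_rot: [[-0.0, -1.0, 0.005], [-1.0, 0.0, -0.001], [0.001, -0.005, -1.0]]
contact_force: [0.5, -0.3, -3.5]
grip_width: 0.277
```

```bash
python3 - <<'E'
from ov import *
o=robot.get_obs();print(o['time'],o['ee_pos'],o['contact_force'],o['torque'],o['ee_rot'][:,2].round(4))
overlay("side",225,150,85,100,"pics/e1.png",[],7)
E
```

```text
18.5833 [563.33060633  15.5270968  141.49521413] [ 0.52591396 -0.26108194 -3.53635827] [-0.02803985 -0.09041014  0.00245864] [ 5.2e-03 -6.0e-04 -1.0e+00]
```

View pics/e1.png

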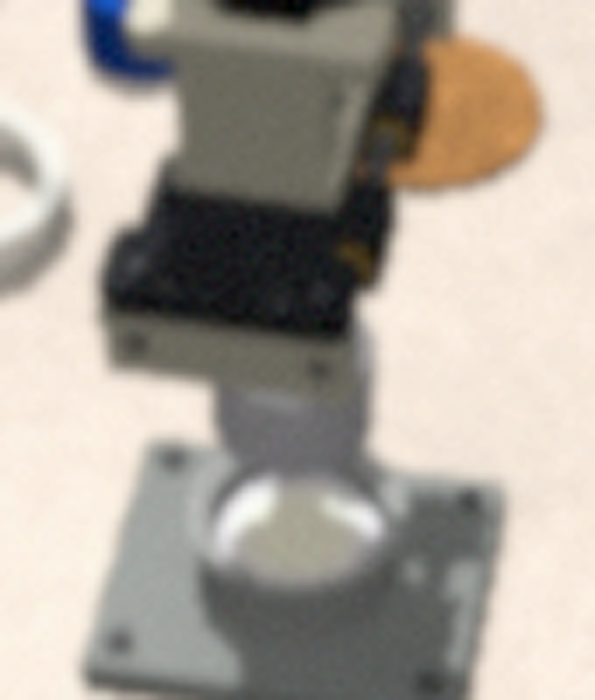

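The tamper is clear at crop (290,430) and the badge is visible in the bed at (300,540), sprung up. Back to the coaster now.

Emit:
jog_arm:
  increments: [0, -0.015, -0.005, 0, 0, 0, 0.015, 0.001, -0.045, -0.01, 0, 0, 0, 0.015, 0.002, -0.075, -0.015, 0, 0, 0, 0.015, 0.002, -0.105, -0.02, 0, 0, 0, 0.015, 0.002, -0.135, -0.02, 0, 0, 0, 0.015]

```text
time: 19.05
ee_pos: [562.1, -120.0, 115.5]
ee_rot: [[0.0, -1.0, -0.004], [-1.0, -0.0, 0.001], [-0.001, 0.004, -1.0]]
contact_force: [0.7, 0.3, -3.4]
grip_width: 0.278
```

Emit:
jog_arm:
  increments: [0.0005, -0.03, 0, 0, 0, 0, 0.015, 0.001, -0.06, 0, 0, 0, 0, 0.015, 0.0015, -0.09, 0, 0, 0, 0, 0.015, 0.002, -0.112, 0, 0, 0, 0, 0.015, 0.0023, -0.1233, 0, 0, 0, 0, 0.015]

```text
time: 19.47
ee_pos: [565.0, -245.3, 116.4]
ee_rot: [[-0.003, -1.0, -0.002], [-1.0, 0.003, 0.0], [-0.0, 0.002, -1.0]]
contact_force: [-0.5, -0.3, -3.8]
grip_width: 0.276
```

Emit:
jog_arm:
  increments: [0, 0, -0.01, 0, 0, 0, 0.015, 0, 0, -0.025, 0, 0, 0, 0.015, 0, 0, -0.04, 0, 0, 0, 0.015, 0, 0, -0.04, 0, 0, 0, 0.015, 0, 0, -0.04, 0, 0, 0, 0.015]

```text
time: 19.88
ee_pos: [565.2, -240.7, 76.3]
ee_rot: [[0.001, -1.0, -0.003], [-1.0, -0.001, 0.002], [-0.002, 0.003, -1.0]]
contact_force: [-0.4, 0.0, -4.9]
grip_width: 0.275
```

```bash
python3 - <<'E'
from ov import *
o=robot.get_obs();e=o['ee_pos'];print(o['time'],e,o['contact_force'],o['torque'],o['ee_rot'][:,2].round(4))
overlay("side",250,110,75,80,"pics/f1.png",[(566.4,-245.2,5,48,(0,0,255)),(e[0],e[1]-2,e[2]-53.4,27,(0,200,0))],7)
E
```

```text
19.8833 [ 565.15770897 -240.73303375   76.3491932 ] [-0.37967948  0.03292852 -4.90139475] [ 0.00585049 -0.03198399  0.00744895] [-0.0035  0.0023 -1.    ]
```

View pics/f1.png

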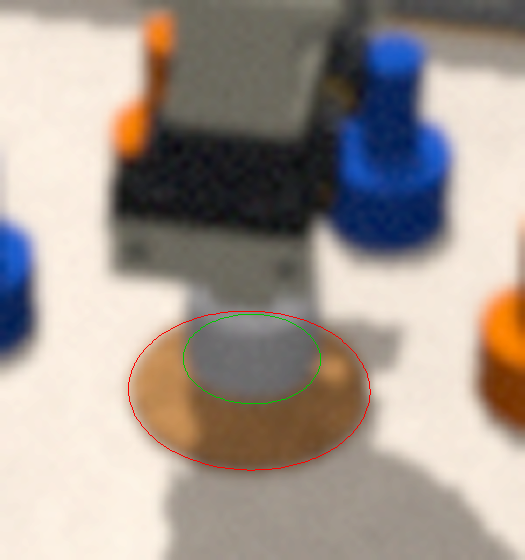

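The tamper sits centred over the coaster in x. Lowering gently.

Emit:
jog_arm:
  increments: [0, 0, -0.004, 0, 0, 0, 0.015, 0, 0, -0.009, 0, 0, 0, 0.015, 0, 0, -0.014, 0, 0, 0, 0.015, 0, 0, -0.017, 0, 0, 0, 0.015, 0, 0, -0.017, 0, 0, 0, 0.015]

```text
time: 20.35
ee_pos: [565.6, -242.4, 60.1]
ee_rot: [[-0.001, -1.0, -0.001], [-1.0, 0.001, 0.001], [-0.001, 0.001, -1.0]]
contact_force: [-0.1, -0.2, -3.8]
grip_width: 0.278
```

Emit:
jog_arm:
  increments: [0, 0, 0, 0, 0, 0, 0.015, 0, 0, -0.0005, 0, 0, 0, 0.015, 0, 0, -0.001, 0, 0, 0, 0.015, 0, 0, -0.0015, 0, 0, 0, 0.015]

```text
time: 20.68
ee_pos: [566.2, -242.8, 59.7]
ee_rot: [[-0.001, -1.0, 0.0], [-1.0, 0.001, -0.0], [0.0, -0.0, -1.0]]
contact_force: [0.4, -0.1, -4.2]
grip_width: 0.276
```

```bash
python3 - <<'E'
from ov import *
o=robot.get_obs();e=o['ee_pos'];print(o['time'],e,o['contact_force'],o['torque'],o['ee_rot'][:,2].round(4))
p=eyes.capture("side")
x,y,w,h=260,130,50,52
c=np.clip(cv2.resize(p["color"][y:y+h,x:x+w],None,fx=9,fy=9,interpolation=2)*1.6,0,255).astype(np.uint8);cv2.imwrite("pics/g1.png",c)
E
```

```text
20.6833 [ 566.1810143  -242.78283862   59.72166427] [ 0.38336524 -0.1127595  -4.19828503] [-0.03123213  0.03533297 -0.01341342] [ 4.e-04 -3.e-04 -1.e+00]
```

View pics/g1.png

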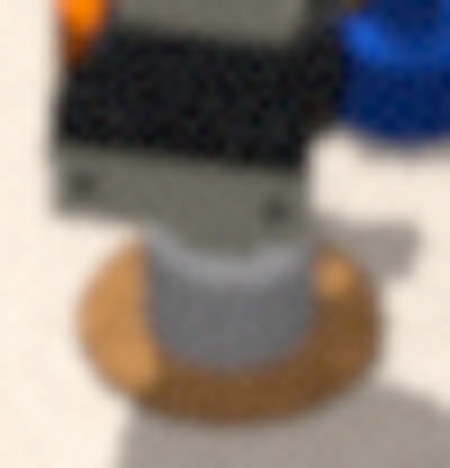

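Emit:
jog_arm:
  increments: [0, 0, -0.0003, 0, 0, 0, 0.015, 0, 0, -0.0006, 0, 0, 0, 0.015, 0, 0, -0.001, 0, 0, 0, 0.015, 0, 0, -0.001, 0, 0, 0, 0.015]

```text
time: 21.07
ee_pos: [566.0, -242.7, 58.4]
ee_rot: [[-0.001, -1.0, -0.0], [-1.0, 0.001, 0.0], [-0.0, 0.0, -1.0]]
contact_force: [-0.3, 0.5, -4.2]
grip_width: 0.274
```

Emit:
jog_arm:
  increments: [0, 0, -0.0002, 0, 0, 0, 0.015, 0, 0, -0.0004, 0, 0, 0, 0.015, 0, 0, -0.0004, 0, 0, 0, 0.015]

```text
time: 21.32
ee_pos: [566.1, -242.7, 58.4]
ee_rot: [[-0.001, -1.0, 0.0], [-1.0, 0.001, -0.0], [0.0, -0.0, -1.0]]
contact_force: [-0.7, 0.6, -1.4]
grip_width: 0.277
```

Touching the coaster. I'll open gently by 10 mm, then rise.

Emit:
jog_arm:
  increments: [0, 0, -0.0002, 0, 0, 0, 0.015, 0, 0, -0.0002, 0, 0, 0, 0.028, 0, 0, -0.0002, 0, 0, 0, 0.032, 0, 0, -0.0002, 0, 0, 0, 0.04, 0, 0, -0.0002, 0, 0, 0, 0.05]

```text
time: 21.73
ee_pos: [566.5, -243.0, 58.4]
ee_rot: [[-0.0, -1.0, 0.001], [-1.0, 0.0, -0.001], [0.001, -0.001, -1.0]]
contact_force: [1.2, -1.3, 1.9]
grip_width: 0.442
```

Emit:
jog_arm:
  increments: [0, 0, 0, 0, 0, 0, 0.055, 0, 0, 0, 0, 0, 0, 0.06, 0, 0, 0, 0, 0, 0, 0.06, 0, 0, 0.005, 0, 0, 0, 0.06, 0, 0, 0.015, 0, 0, 0, 0.06]

```text
time: 22.15
ee_pos: [565.2, -242.1, 72.1]
ee_rot: [[-0.001, -1.0, -0.003], [-1.0, 0.001, 0.002], [-0.002, 0.003, -1.0]]
contact_force: [-0.1, -0.1, -0.2]
grip_width: 0.655
```

Emit:
jog_arm:
  increments: [0, 0, 0.02, 0, 0, 0, 0.06, 0, 0, 0.05, 0, 0, 0, 0.06, 0, 0, 0.08, 0, 0, 0, 0.06, 0, 0, 0.1, 0, 0, 0, 0.06, 0, 0, 0.1, 0, 0, 0, 0.06]

```text
time: 22.57
ee_pos: [568.3, -243.7, 179.3]
ee_rot: [[-0.0, -1.0, 0.009], [-1.0, 0.0, -0.005], [0.005, -0.009, -1.0]]
contact_force: [0.8, -0.5, 1.1]
grip_width: 0.655
```

Emit:
jog_arm:
  increments: [-0.029, -0.018, 0.005, 0, 0, 1, 0.06, -0.058, -0.036, 0.01, 0, 0, 2, 0.06, -0.087, -0.054, 0.015, 0, 0, 3, 0.06, -0.116, -0.072, 0.02, 0, 0, 4, 0.06, -0.145, -0.09, 0.025, 0, 0, 5, 0.06]

```text
time: 22.98
ee_pos: [419.6, -332.9, 198.2]
ee_rot: [[0.088, -0.996, -0.0], [-0.996, -0.088, 0.0], [-0.0, 0.0, -1.0]]
contact_force: [-0.0, -0.2, 0.4]
grip_width: 0.653
```

Emit:
jog_arm:
  increments: [-0.029, -0.018, 0.005, 0, 0, 1, 0.06, -0.058, -0.036, 0.01, 0, 0, 2, 0.06, -0.087, -0.054, 0.015, 0, 0, 3, 0.06, -0.116, -0.072, 0.02, 0, 0, 4, 0.06, -0.145, -0.09, 0.025, 0, 0, 5, 0.06]

```text
time: 23.4
ee_pos: [274.5, -423.0, 223.4]
ee_rot: [[0.174, -0.985, 0.0], [-0.985, -0.174, 0.0], [0.0, -0.0, -1.0]]
contact_force: [0.3, -1.3, -0.6]
grip_width: 0.652
```

Emit:
jog_arm:
  increments: [-0.029, -0.018, 0.005, 0, 0, 1, 0.06, -0.058, -0.036, 0.01, 0, 0, 2, 0.06, -0.087, -0.054, 0.015, 0, 0, 3, 0.06, -0.116, -0.072, 0.02, 0, 0, 4, 0.06, -0.145, -0.09, 0.025, 0, 0, 5, 0.06]

```text
time: 23.82
ee_pos: [129.5, -513.0, 248.3]
ee_rot: [[0.259, -0.966, 0.0], [-0.966, -0.259, 0.0], [-0.0, -0.0, -1.0]]
contact_force: [0.2, -0.9, -0.3]
grip_width: 0.651
```

```bash
python3 - <<'E'
from ov import *
print(robot.get_obs()["time"])
for n,(x,y,w,h) in dict(top=(355,175,60,55),side=(260,130,50,52)).items():
    p=eyes.capture(n);cv2.imwrite(f"pics/h_{n}_full.png",p["color"])
    c=np.clip(cv2.resize(p["color"][y:y+h,x:x+w],None,fx=9,fy=9,interpolation=2)*1.6,0,255).astype(np.uint8);cv2.imwrite(f"pics/h_{n}.png",c)
    x,y,w,h={"top":(228,170,68,78),"side":(232,205,70,55)}[n]
    c=np.clip(cv2.resize(p["color"][y:y+h,x:x+w],None,fx=8,fy=8,interpolation=2)*1.6,0,255).astype(np.uint8);cv2.imwrite(f"pics/hp_{n}.png",c)
    q=cv2.imread(f"pics/{n}_raw1.png");d=cv2.absdiff(q,p["color"]).max(2);cv2.imwrite(f"pics/hd_{n}.png",np.clip(d*4,0,255))
E
```

```text
23.8167
```

View pics/h_top.png

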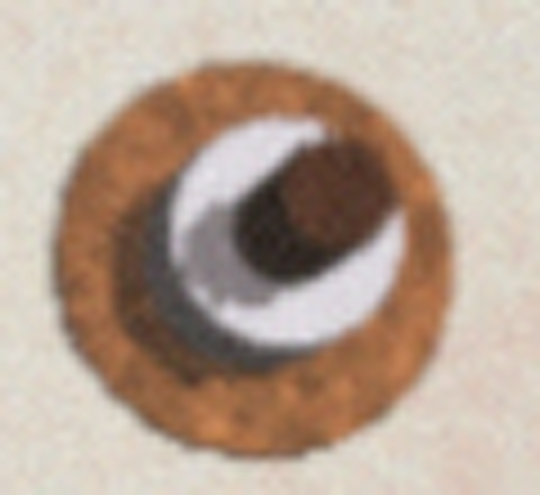

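View pics/h_side.png

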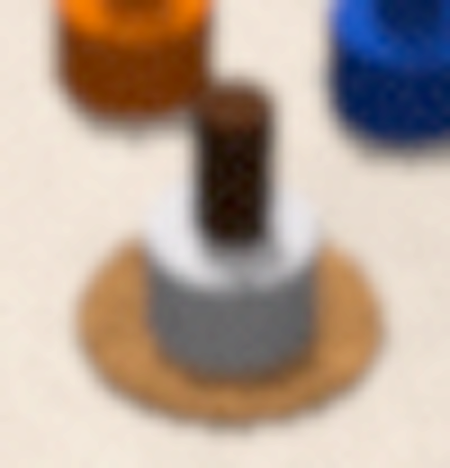

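View pics/hp_top.png

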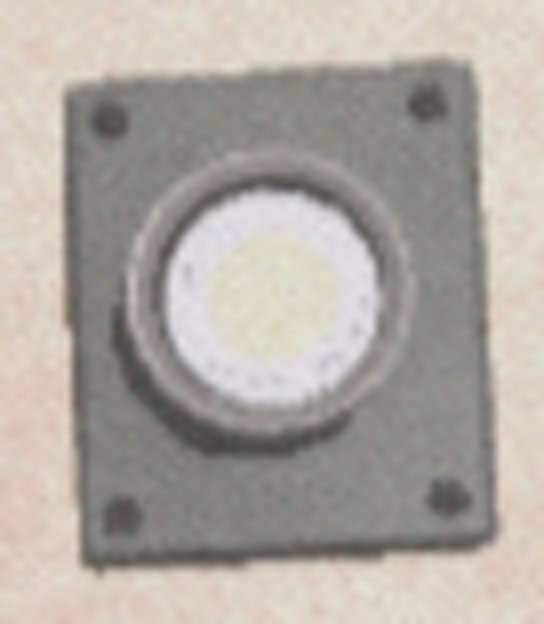

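View pics/hd_top.png

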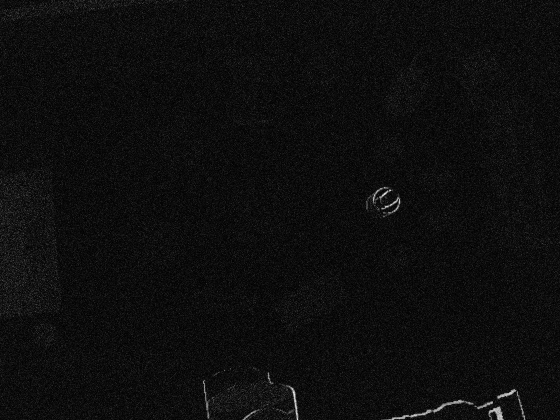

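View pics/h_top_full.png

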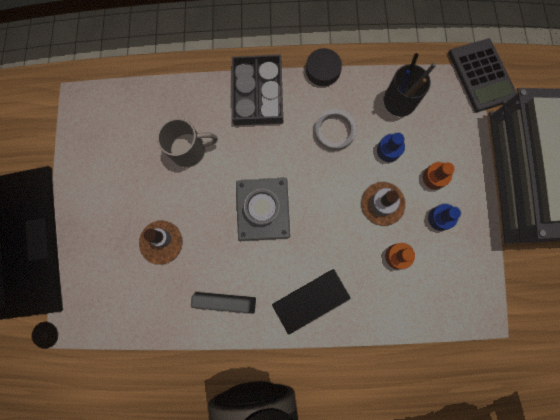

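```bash
python3 - <<'E'
from fit import *
T=eyes.capture("top");S=eyes.capture("side")
def go(nm,*a):
    c,r=fitext(*a);print(nm,np.round(c,1),np.round(r,2))
go("T disc",T,27,41,dict(L=169,R=406,T=117,B=349),355,175)
go("T coaster",T,48,5,dict(L=56,R=452,T=62,B=458),355,175)
go("S disc",S,27,41,dict(L=146,R=319,B=289),260,130)
go("S coaster",S,48,5,dict(L=78,R=382,B=424),260,130)
E
```

```text
T disc [ 566.1 -241. ] [ 0.11 -0.11 -0.08  0.08]
T coaster [ 566.2 -241.3] [-0.28  0.28 -0.14  0.13]
S disc [ 566.1 -244.5] [-0.29  0.29 -0.01]
S coaster [ 566.4 -245.2] [-0.37  0.37 -0.03]
```

The tamper stands within about 1 mm of the coaster's centre in both views, and in the top view only the tamper and the robot have changed. Handing in.

```bash
python3 -c "
from workcell import robot
print(robot.sign_off(), robot.get_obs()['time'])"
```

```text
the job is handed in; nothing more can be done
the job is handed in; nothing more can be done
```

I pressed the badge with the wide tamper and handed the job in at about 24 s, inside the 61 s limit. The interface gave no verdict.

- **Pressing:** I gripped the handle low and lowered the tamper into the ring. The bed met it about 10–11 mm above where it stopped hard. I held it there for over 4 s. The push was about 19–20 N (wrist reading plus roughly 4 N of tamper weight). For the last 2.5 s the tool was level to 0.02°.
- **Force peaks:** The highest push I read was about 21 N.
- **Putting back:** I stood the tamper on its coaster and let go. Both cameras put it upright and within about 1 mm of the coaster's centre. The bed is back up, and comparing top views before and after shows nothing else moved.

**Checks that disagreed or were indirect:**
- The two cameras differed by about 3 mm in y, so I centred the tamper by the jaws and by comparing things within one picture.
- During pressing the wrist read a sideways force of 1–5 N in x and a moment of up to 1 N m. I took this as friction on the bed, because shifting the tool by up to 1 mm showed no clear wall contact.
- The arm hid the bed from above while pressing, so "home and level" rests on the hard stop, the force and the tool's tilt, not on a picture.

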